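# Snap the retaining clip onto the guide-roller axle

## Task

Pick up the red-handled spring clip and lock the orange guide roller on its stand with it: from the side, push the clip's open jaws into the groove of the steel axle just above the roller until it snaps fully home. Find the groove and seat the clip by feel, pressing gently and never forcing it, let go of it lying flat on the roller, and leave the other things on the desk where they are.

Things in the scene. Friction and masses are not known exactly. Their poses are not given: they have to be found in the camera images.
- clip_grip (a point): centre of the grip of the loose red-handled spring clip: an upright block 15 mm (clip x) by 18 mm (clip y) that rises to 45 mm above the clip's flat underside; this point is 27 mm above the underside. Clip x points from the grip to the open mouth, z up; it starts flat on the desk
- clip_bore (a point): centre of the clip's bore, 38 mm ahead (clip +x) of the grip, 2.5 mm above the underside. Two sprung jaws of 5 mm steel wire flank it, with tips 18.5 mm ahead; clear width between the wires: 23 mm at the tips, 9 mm at the narrowest (6 mm ahead), 13 mm at the bore
- stand_slot (a point): centre of the slot of the fixed blue stand (foot 130 x 100 mm), at desk height, z up. The slot runs along x, where the upright axle is clamped within 4 mm either way of this point (unreported; no offset in y). Push the clip on along +x or -x of this frame, clip x along the slot; clear room is on the robot's side
- tape_measure_c (a point): orange and black tape measure 62x83x38 mm, loose, point at its centre; a bystander
- screw_box_c (a point): brown carton of screws 56x85x42 mm, loose, point at its centre; a bystander
- coupling_c (a point): white conduit sleeve 24x50x24 mm lying on the desk, loose, point at its centre; a bystander
- clip: the whole clip, about 70 g; origin under the bore. The edge of its red base plate (5 mm thick, 24 mm wide), 6.4 mm behind the bore centre, meets the groove's core when home. The wires meet the core about 10 to 13 mm before home, spread under some 4 to 10 N of push, snap in and even pull a little, then a hard stop is felt. The jaws cannot pass the axle's full 18 mm
- stand: stand with axle and orange roller; frame as stand_slot. The roller's flat top face, 66 mm across, is 55 to 70 mm above the desk (unreported: feel for it). The groove starts there: core 12 mm across, 9 mm high; above it the head, 18 mm across, 8 mm high. Home, the clip lies on the face. Forcing: clip to stand contact over 28 N in all (the jaws' squeeze counts, so push under 15 N)
Things that resemble listed ones, but are neither listed nor needed, are in the scene too. There is more than one size of the clip; the job needs the larger.

How it is judged (in metres and radians):
On the way:
1. the clip is picked up, its bore more than 40 mm above the desk (height (world z) of clip_bore above 0.04 m), for 0.2 s.
At the end, for the whole second after the job is handed in: the clip is snapped into the axle's groove: its bore lies within 5.2 mm of the slot's centre along the slot and within 3 mm across it, 54 to 80 mm above the desk, the clip within 0.2 rad of flat and at rest (x of clip_bore in the frame of stand_slot between -0.0052 and 0.0052 m and y of clip_bore in the frame of stand_slot between -0.003 and 0.003 m and z of clip_bore in the frame of stand_slot between 0.054 and 0.08 m and angle between clip's own z axis and vertical below 0.2 rad and linear speed of clip below 0.02 m/s); the robot touches nothing.
It fails at once if the clip and the stand or roller are forced together: contact forces that add up to more than 28 N (snapping on takes up to about 18 N, the jaws' own squeeze included) (contact force between clip and stand above 28 N).
It fails at once if the robot itself presses on the stand or roller with more than 28 N (contact force between the arm and stand above 28 N).
It fails at once if a bystander is moved more than 30 mm (distance of any of tape_measure_c, screw_box_c, coupling_c from where it was at the start of the episode above 0.03 m).
It also fails if it takes over 64 s, if anything falls off the work surface, if the arm or the gripper's body presses on something with over 40 N, if the wrist force passes 120 N, or if a joint passes its speed limit or range.

## Robot

A 6-joint arm with a two-finger parallel gripper is mounted at the origin on a cart in front of the work surface, level with it; the furniture and walls round the work are solid. World frame = base frame: x ahead of the robot, y to its left, z up, the work surface at z = 0. Lengths are in m, angles in degrees, forces in N, time in s.
With the tool pointing down it reaches from about 0.35 to 0.875 m from the base axis. Payload 4.2 kg.
Tool frame: the origin (TCP) lies at the very end of the fingers, on their centre line; the grasp point (between the pads) lies 19 mm behind it; z points along the fingers, y is the line along which they close (so a half turn about z gives the same grasp; the last joint's range is limited). The gripper opens to 87 mm and grips with 3 to 60 N. Pads are 19 mm wide; open, the fingers measure 117 mm over their backs; the gripper's body (75 mm by 190 mm) begins 51 mm behind the grasp point.
Start: joints at [-60.241, 22.042, 0.453, 0, -68.411, -14.817], TCP at [0.161, -0.604, 0.223] pointing down, gripper open.
Joint ranges: [-179.83, 179.83], [-69.29, 118.12], [-61.27, 80.66], [-181.25, 117.63], [-171.15, -9.14], [-177.46, 177.46]. Speed limits (degrees/s): [159.86, 159.86, 180, 180, 180, 180].

## Interface

Orientations are given as a 3x3 rotation matrix whose columns are the frame's x, y, z axes.
In Python, from station import monitor, cams, ticket gives the robot as it stands.
- The arm moves only by the tool drive_tool, never from a script. Its argument "moves" is a list of rows, each an object with "delta_pos": the shift along the tool's x, y, z in mm, a list of three; "turn": the turn about the tool's z in rad; "claw": the opening, from 0 (shut) to 1 (fully open). A call has 1 to 12 rows; each row shifts and turns the commanded pose from where the row before left it, along the tool's axes as they then stand; what a row does not reach is not made up. A row lasts 1/8 s, in which the tool goes at most 62.5 mm and 10.7 degrees, less where a joint would pass 70% of its speed; a pose out of reach is approached as far as the arm can. A call is refused whole if a number of a shift passes 62.5 or a number of a turn 0.188, either way. A call with a gripper value outside its range is refused whole. The fingers move at their own pace and stop on an object; the grip force is fixed at half the most. Time passes only in rows, so rows that do not move let the fingers close. It gives the time, the measured TCP pose, the force, the opening and the grip force at its end, in the units of the state.
- monitor.sense(): the state, without advancing time (a new reading comes with each control period).
- cams.capture(name): name is "scene" or "top" or "wrist"; returns a dict with "color" (480x640x3 uint8, red, green, blue), "range_z" (480x640 float32, m along the optical axis (not along the pixel's ray), 0 where there is no reading), "vertical_fov" (degrees; the focal length in pixels is half the picture's height over the tangent of half this angle, whatever the lens; pixels are square), "cx", "cy" (the principal point, pixels), "extrinsics" (4x4, takes a point from camera to world coordinates). Camera axes: x right, y down, z forward; pixel columns grow to the right and rows downward; lengths in m; the calibration is good to about 2 mm. The wrist camera is an equidistant fisheye: a pixel r from the principal point sees the ray r / f radians off the axis. A picture is of the moment at which its call begins.
- ticket.finish_job(): hands the job in; it is judged then, once.
The state is a dict: "time_s": time; "joints": joint angles; "joint_velocities": joint speeds; "effort": joint torques, N m; "tcp_pos": TCP position; "ee_rot": TCP orientation; "wrist_force": force on the tool from outside, world axes, zero at the start; "moment": the same for the moment, N m; "gripper_width": opening from 0.0 (shut) to 1.0 (fully open); "gripper_force": force on a finger pad.
Only numpy, scipy, OpenCV 4.12 (cv2) and the standard library are available. Lean on these libraries where they do the work, as an engineer would, in place of code of your own. Each camera call takes 0.05 s, during which the arm holds its last target. There are 200 camera calls.

## Working session

There is one attempt and no reset: what is moved stays moved. The work goes in short steps, Python scripts to look and compute and a tool call to move; the robot and the scene stay as the last step left them, time stands still between calls to the robot, and variables do not carry over. Pictures are saved under pics/ and viewed, at most 10 in all, crops included, and the job is handed in when it is done.

Besides the shell and the picture viewer there is one more tool, called after "Call:" as a command line: name --argument value ..., lists and objects as JSON in quotes. drive_tool: Moves the arm, as the interface text tells. Its arguments: {"type":"object","properties":{"moves":{"type":"array","items":{"type":"object","properties":{"delta_pos":{"type":"array","items":{"type":"number"}},"turn":{"type":"number"},"claw":{"type":"number"}}}}},"required":["moves"]}

```bash
mkdir -p pics; ls; cat > h.py <<'E'
import numpy as np, cv2
from station import monitor, cams, ticket
def cap(n):
    c=cams.capture(n); c['f']=240/np.tan(np.radians(c['vertical_fov'])/2); return c
def pts(c):
    """world xyz per pixel from depth (pinhole)"""
    v,u=np.mgrid[0:480,0:640]; z=c['range_z']
    p=np.stack([(u-c['cx'])/c['f']*z,(v-c['cy'])/c['f']*z,z],-1)
    E=np.array(c['extrinsics']); return p@E[:3,:3].T+E[:3,3]
def plane(c,u,v,h):
    E=np.array(c['extrinsics']); d=E[:3,:3]@np.array([(u-c['cx'])/c['f'],(v-c['cy'])/c['f'],1.])
    return E[:3,3]+d*(h-E[2,3])/d[2]
def save(n,im): cv2.imwrite('pics/'+n,im[...,::-1])
E
python3 - <<'E'
from h import *
for n in('scene','top'):
    c=cap(n); save(n+'0.png',c['color']); np.savez(n+'0.npz',P=pts(c),color=c['color'])
    print(n,c['f'],c['cx'],c['cy'],np.round(c['extrinsics'],3).tolist())
print(monitor.sense())
E
```

```text
pics
scene 612.6148551983888 327.151326770223 236.75641708419596 [[-0.839, -0.21, 0.503, 0.054], [-0.545, 0.331, -0.77, 0.821], [-0.005, -0.92, -0.392, 0.502], [0.0, 0.0, 0.0, 1.0]]
top 471.86627799558386 320.55791025884014 239.45828825912164 [[-0.007, -0.986, 0.168, 0.455], [-1.0, 0.011, 0.02, -0.05], [-0.021, -0.167, -0.986, 0.883], [0.0, 0.0, 0.0, 1.0]]
{'time_s': 0.1, 'joints': array([-6.02425094e+01,  2.20874736e+01,  3.89036416e-01, -2.51058304e-02,
       -6.84122636e+01, -1.48159579e+01]), 'joint_velocities': array([-0.02934239,  0.02290319,  0.20952066,  0.12276659,  0.01566097,
       -0.02311971]), 'effort': array([-4.07638636e-04, -3.91688669e+01,  1.87935019e+01,  4.23190668e+00,
        1.34429347e-02, -7.03454907e-05]), 'tcp_pos': array([ 0.16101952, -0.60335185,  0.22156752]), 'ee_rot': array([[-9.66231060e-01, -2.57676488e-01, -6.05223332e-04],
       [-2.57677179e-01,  9.66229237e-01,  1.87951224e-03],
       [ 1.00478364e-04,  1.97199535e-03, -9.99998051e-01]]), 'wrist_force': array([ 0.64311789,  0.29790413, -0.45389037]), 'moment': array([-0.01108242, -0.02355292,  0.00603147]), 'gripper_force': 0.0, 'gripper_width': 0.9987616908500634}
```

View pics/top0.png

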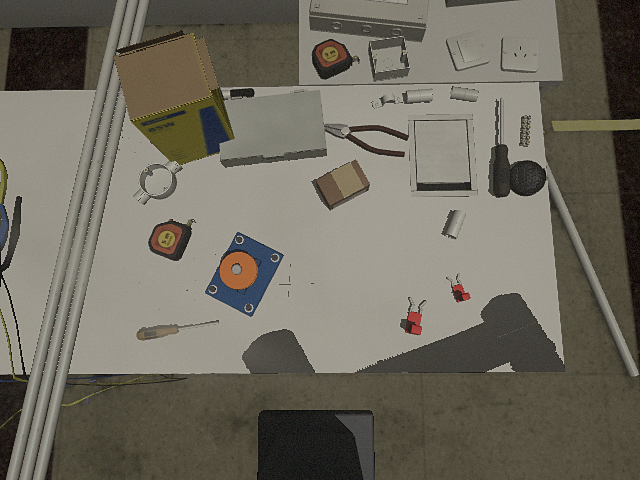

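View pics/scene0.png

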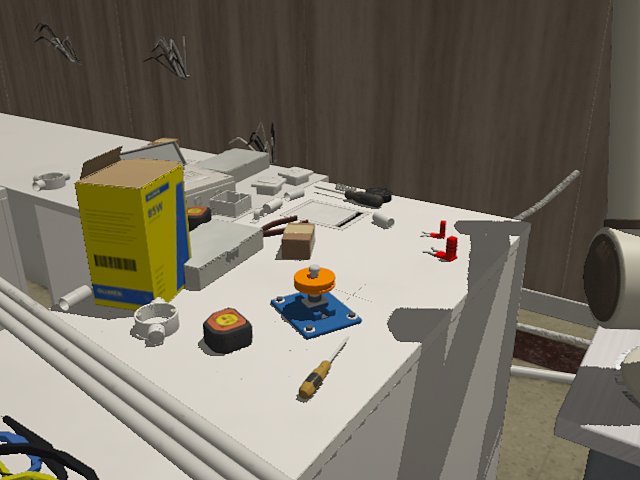

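The top view shows the larger red clip at about (414,318), jaws pointing up. The smaller one is at (459,290) and the stand with its roller at (240,270). The scene view agrees with this.

```bash
cat > m.py <<'E'
from h import *
def big(m,lo=(0,0),hi=(640,480)):
    n,l,s,ce=cv2.connectedComponentsWithStats(m.astype(np.uint8)); return [(l==i,s[i],ce[i]) for i in range(1,n) if s[i,4]>30]
for n in('top','scene'):
    d=np.load(n+'0.npz'); P=d['P']; hsv=cv2.cvtColor(d['color'],cv2.COLOR_RGB2HSV); H,S,V=cv2.split(hsv)
    ok=(P[...,2]>-.01)&(P[...,0]<.8)
    for name,m in dict(red=((H<4)|(H>176))&(S>180)&(V>80),blue=(H>100)&(H<125)&(S>120)&(V>50),orange=(H>6)&(H<16)&(S>200)&(V>150)).items():
        for k,s,ce in big(m&ok):
            q=P[k]; zs=np.percentile(q[:,2],[5,50,95])
            print(n,name,s[4],ce.round(),q.mean(0).round(4),zs.round(4))
            if name=='red':
                t=q[q[:,2]>zs[2]-.006]; print('  top',t.mean(0).round(4),t.min(0).round(4),t.max(0).round(4), cv2.minAreaRect((t[:,:2]*1000).astype(np.float32)))
                b=q[(q[:,2]<.012)]; print('  base',len(b),b.mean(0).round(4) if len(b) else 0)
            if name=='blue' and s[4]>1000:
                t=q[(abs(q[:,2]-zs[1])<.004)]; print('  foot',cv2.minAreaRect((t[:,:2]*1000).astype(np.float32)))
            if name=='orange':
                t=q[abs(q[:,2]-zs[1])<.004]; print('  face',cv2.minEnclosingCircle((t[:,:2]*1000).astype(np.float32)), t[:,2].mean())
E
python3 m.py; python3 - <<'E'
from h import *
c=np.load('top0.npz')['color']; save('crop1.png',np.hstack([cv2.resize(c[270:350,380:480],(400,320),interpolation=2),cv2.resize(c[225:325,195:295],(320,320),interpolation=2)]))
E
```

```text
top blue 262 [212. 125.] [0.7835 0.1488 0.1233] [0.0189 0.1229 0.181 ]
top blue 1029 [249. 278.] [0.532  0.1004 0.0098] [0.0053 0.0079 0.0109]
  foot ((541.6712646484375, 111.07731628417969), (98.72410583496094, 128.01416015625), 62.69115447998047)
top blue 46 [251. 252.] [0.5814 0.0978 0.0079] [0.0061 0.0078 0.0099]
top blue 44 [213. 293.] [0.5053 0.1676 0.0077] [0.0053 0.0078 0.0106]
scene red 60 [438. 235.] [ 0.4996 -0.2837  0.0066] [0.0024 0.0056 0.0133]
  top [ 0.4918 -0.2852  0.011 ] [ 0.4878 -0.2891  0.0074] [ 0.4958 -0.2801  0.0161] ((491.56719970703125, -284.8031921386719), (9.542293548583984, 6.0053629875183105), 66.33248138427734)
  base 54 [ 0.5005 -0.2836  0.0058]
scene red 86 [452. 241.] [ 0.4308 -0.181   0.0455] [0.0314 0.0415 0.0471]
  top [ 0.4271 -0.17    0.0554] [ 0.0535 -0.2016  0.0414] [0.4451 0.821  0.5018] ((250.34146118164062, 310.9056396484375), (16.8458194732666, 1093.31591796875), 20.21961212158203)
  base 0 0
scene red 169 [447. 254.] [ 0.4404 -0.1878  0.0137] [0.0036 0.0079 0.025 ]
  top [ 0.4195 -0.1517  0.0428] [ 0.0535 -0.2023  0.0191] [0.444  0.821  0.5018] ((249.21229553222656, 311.9425048828125), (14.993354797363281, 1090.5955810546875), 20.243255615234375)
  base 109 [ 0.4468 -0.1944  0.0065]
scene blue 43 [163. 188.] [0.7734 0.1905 0.1949] [0.1918 0.195  0.198 ]
scene blue 867 [181. 237.] [0.7814 0.1584 0.0964] [0.0208 0.0916 0.1753]
scene blue 296 [140. 297.] [0.7775 0.2611 0.0305] [0.0174 0.0289 0.0392]
scene blue 1965 [315. 314.] [0.5272 0.1313 0.0135] [0.0059 0.0097 0.0212]
  foot ((540.0723266601562, 112.8060302734375), (99.35643768310547, 130.00494384765625), 62.61192321777344)
scene blue 239 [ 12. 438.] [0.6404 0.5624 0.0329] [0.0271 0.0313 0.0334]
scene blue 167 [ 35. 463.] [0.5878 0.5697 0.0301] [0.0259 0.0304 0.0324]
```

View pics/crop1.png

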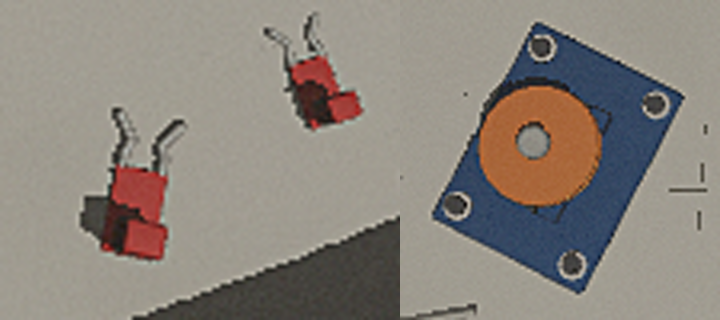

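The crop shows the clip's jaws pointing to image-up. The stand's slot block runs along the long (130 mm) side of the foot, at a yaw of about -27°.

```bash
cat > m2.py <<'E'
from h import *
for n in('top','scene'):
    c=cap(n); H,S,V=cv2.split(cv2.cvtColor(c['color'],cv2.COLOR_RGB2HSV))
    red=(((H<5)|(H>174))&(S>140)&(V>60)).astype(np.uint8)
    br=(red>0)&(V>(190 if n=='top' else 60))
    k,l,s,ce=cv2.connectedComponentsWithStats(red)
    for i in range(1,k):
        if s[i,4]>60: print(n,'red',s[i],ce[i].round(1),'at z0.02',plane(c,*ce[i],.02).round(4))
    org=((H>5)&(H<17)&(S>190)&(V>150)).astype(np.uint8)
    k,l,s,ce=cv2.connectedComponentsWithStats(org)
    for i in range(1,k):
        if s[i,4]>500:
            u,v=np.where(l==i)[::-1]; e=cv2.fitEllipse(cv2.convexHull(np.stack([u,v],1).astype(np.int32)))
            print(n,'roller',s[i],e,[plane(c,*e[0],h).round(4) for h in (.055,.07)])
    if n=='top':
        V2=V
        print(V[318:336,402:426]*(red[318:336,402:426]>0))
E
python3 m2.py; python3 - <<'E'
from h import *
# hand-read crop1 pixels (crop/4 + 380,270): base front corners, grip top corners
c=cap('top')
for (x,y),h in [((113,168),.005),((167,176),.005),((127,222),.045),((167,225),.045),((165,259),.045),((124,254),.045),((117,110),.0025),((184,123),.0025)]:
    print(plane(c,380+x/4-.5,270+y/4-.5,h).round(4))
E
```

```text
top red [453 284  17  17 104] [461.5 291.6] at z0.02 [ 0.5033 -0.2872  0.02  ]
top red [408 311  14  24 219] [415.1 322. ] at z0.02 [ 0.4496 -0.2013  0.02  ]
[[  0   0   0   0   0   0 175 164 160 162 159 160 163 157 163 162 161 161
  168   0   0   0   0   0]
 [  0   0   0   0   0   0 178 174 164 163 161 163 164 156 161 161 164 163
  161   0   0   0   0   0]
 [  0   0   0   0   0   0   0 178 175 171 168 164 163 163 161 162 163 165
  150   0   0   0   0   0]
 [  0   0   0   0   0   0   0   0   0   0 179 181 170 167 164 165 163 168
    0   0   0   0   0   0]
 [  0   0   0   0   0   0   0   0   0   0   0   0   0 173 164 163 165 172
    0   0   0   0   0   0]
 [  0   0   0   0   0   0   0   0   0   0   0   0   0 177 171 165 167 170
    0   0   0   0   0   0]
 [  0   0   0   0   0   0   0   0   0   0   0   0   0   0 174 169 167 170
    0   0   0   0   0   0]
 [  0   0   0   0   0   0   0   0   0   0 132 157 128  89   0 135 134 157
    0   0   0   0   0   0]
 [  0   0   0   0   0   0   0   0   0   0 149 165 167 167 156 147 131 104
   93   0   0   0   0   0]
 [  0   0   0   0   0   0   0   0
[... 546 characters left out ...]
  152   0   0   0   0   0]
 [  0   0   0   0   0   0   0   0   0 103   0   0 102 150 163 171 174 176
  139   0   0   0   0   0]
 [  0   0   0   0   0   0   0   0   0   0   0   0   0   0   0  84  87 144
    0   0   0   0   0   0]
 [  0   0   0   0   0   0   0   0   0   0   0   0   0   0   0   0   0   0
    0   0   0   0   0   0]]
scene red [430 221  16  17 112] [439.7 231.2] at z0.02 [ 0.4927 -0.2729  0.02  ]
scene red [434 236  23  26 286] [448.6 249.9] at z0.02 [ 0.441  -0.1957  0.02  ]
[ 0.4686 -0.1912  0.005 ]
[ 0.4648 -0.2157  0.005 ]
[ 0.4447 -0.19    0.045 ]
[ 0.4433 -0.2073  0.045 ]
[ 0.4288 -0.2058  0.045 ]
[ 0.431  -0.1882  0.045 ]
[ 0.4951 -0.1945  0.0025]
[ 0.4889 -0.225   0.0025]
```

Call:
drive_tool --moves '[{"delta_pos": [-50,0,0],"turn": 0.16},{"delta_pos": [-50,0,0],"turn": 0.17},{"delta_pos": [-50,30,0]},{"delta_pos": [-50,50,0]},{"delta_pos": [-40,60,0]},{"delta_pos": [0,60,0]},{"delta_pos": [0,60,0]},{"delta_pos": [0,60,0]},{"delta_pos": [0,50,0]},{"delta_pos": [0,0,0]},{"delta_pos": [0,0,0]}]'

```text
invalid input
```

Call:
drive_tool --moves '[{"delta_pos": [-41,35.5,0],"turn": 0,"claw": 1},{"delta_pos": [-41,35.5,0],"turn": 0,"claw": 1},{"delta_pos": [-41,35.5,0],"turn": 0,"claw": 1},{"delta_pos": [-41,35.5,0],"turn": 0,"claw": 1},{"delta_pos": [-41,35.5,0],"turn": 0,"claw": 1},{"delta_pos": [-41,35.5,0],"turn": 0,"claw": 1},{"delta_pos": [-41,35.5,0],"turn": 0,"claw": 1},{"delta_pos": [-41,35.5,0],"turn": 0,"claw": 1},{"delta_pos": [-41,35.5,0],"turn": 0.148,"claw": 1},{"delta_pos": [0,0,0],"turn": 0.148,"claw": 1},{"delta_pos": [0,0,0],"turn": 0.147,"claw": 1},{"delta_pos": [0,0,0],"turn": 0,"claw": 1}]'

```text
time_s: 1.75
tcp_pos: [0.4353, -0.1998, 0.2225]
ee_rot: [[-0.984, 0.179, -0.0], [0.179, 0.984, 0.0], [0.0, 0.0, -1.0]]
wrist_force: [-0.5, 0.4, 0.4]
gripper_width: 0.999
gripper_force: 0.0
```

```bash
python3 - <<'E'
from h import *
c=cams.capture('wrist'); save('w1.png',c['color']); np.save('w1.npy',c,allow_pickle=True)
print(c['vertical_fov'],c['cx'],c['cy'],np.round(c['extrinsics'],4).tolist())
E
```

```text
65.70646984690485 317.23287784009665 236.84583125729839 [[0.1792, 0.9517, 0.2494, 0.3684], [0.9838, -0.173, -0.0466, -0.1885], [-0.0012, 0.2537, -0.9673, 0.3844], [0.0, 0.0, 0.0, 1.0]]
```

View pics/w1.png

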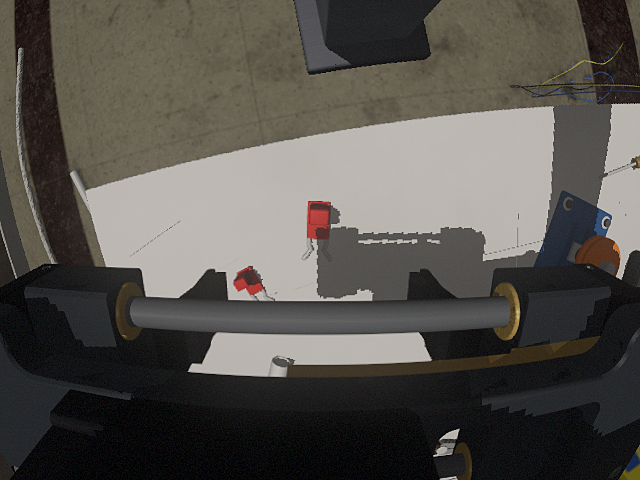

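The wrist view shows the clip at about (318,220), grip towards the robot and jaws at (315,252). It is nearly aligned with the tool.

```bash
cat >> h.py <<'E'
def fplane(c,u,v,h):
    f=240/np.radians(c['vertical_fov']/2) if False else 240/np.tan(np.radians(c['vertical_fov'])/2)
    K=np.array([[f,0,c['cx']],[0,f,c['cy']],[0,0,1]])
    x,y=cv2.fisheye.undistortPoints(np.array([[[u,v]]],float),K,np.zeros(4))[0,0]
    E=np.array(c['extrinsics']); d=E[:3,:3]@np.array([x,y,1]); return E[:3,3]+d*(h-E[2,3])/d[2]
E
python3 - <<'E'
from h import *
c=np.load('w1.npy',allow_pickle=True).item(); save('w1c.png',cv2.resize(c['color'][195:265,290:350],(600,600*70//60*6//7),interpolation=0))
print(c['color'][195:265,290:350].shape)
E
```

```text
(70, 60, 3)
```

View pics/w1c.png

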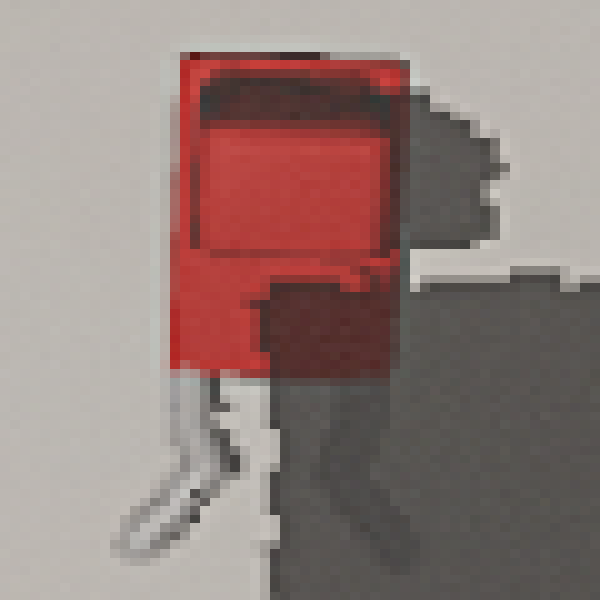

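The crop shows the grip top at x 203–390, y 130–250, the base front edge at y 375, and the jaws below it.

```bash
python3 - <<'E'
from h import *
c=np.load('w1.npy',allow_pickle=True).item(); s=600/70
q={}
for n,x,y,h in [('fl',172,375,.005),('fr',395,378,.005),('rl',181,55,.005),('rr',408,62,.005),('g1',201,128,.045),('g2',387,128,.045),('g3',387,250,.045),('g4',198,250,.045),('t1',130,550,.0025),('t2',398,565,.0025)]:
    q[n]=fplane(c,290+x/10-.5,195+y/s-.5,h); print(n,q[n].round(4))
g=(q['g1']+q['g2']+q['g3']+q['g4'])/4; f=(q['fl']+q['fr'])/2;r=(q['rl']+q['rr'])/2;t=(q['t1']+q['t2'])/2
an=lambda d:np.degrees(np.arctan2(d[1],d[0]))
print('grip',g,'yaw',an(f-r),an(t-g),an(f-g),an(q['g1']-q['g2'])+0, an(q['fl']-q['fr']))
print('dist',np.linalg.norm((f-g)[:2]),np.linalg.norm((t-g)[:2]))
m=monitor.sense(); d=g-m['tcp_pos']; print('tool delta',m['ee_rot'].T@d, m['tcp_pos'])
E
```

```text
fl [ 0.4657 -0.218   0.005 ]
fr [ 0.4703 -0.1949  0.005 ]
rl [ 0.4267 -0.2097  0.005 ]
rr [ 0.4317 -0.1868  0.005 ]
g1 [ 0.4287 -0.2071  0.045 ]
g2 [ 0.4318 -0.1901  0.045 ]
g3 [ 0.4452 -0.1924  0.045 ]
g4 [ 0.442  -0.2099  0.045 ]
t1 [ 0.488  -0.2269  0.0025]
t2 [ 0.4951 -0.1988  0.0025]
grip [ 0.43693566 -0.19987493  0.045     ] yaw -11.945560060852713 -13.356147840929472 -11.911277940527192 -100.29722617120464 -101.23515425384254
dist 0.03175581350209757 0.05613013969448105
tool delta [-0.00164418  0.00035559  0.17752398] [ 0.43525968 -0.19994168  0.22252403]
```

Call:
drive_tool --moves '[{"delta_pos": [-1.5,0.3,50],"turn": 0.022,"claw": 0.5},{"delta_pos": [0,0,50],"turn": 0,"claw": 0.5},{"delta_pos": [0,0,50],"turn": 0,"claw": 0.5},{"delta_pos": [0,0,40],"turn": 0,"claw": 0.5},{"delta_pos": [0,0,15],"turn": 0,"claw": 0.5},{"delta_pos": [0,0,7],"turn": 0,"claw": 0.5},{"delta_pos": [0,0,0],"turn": 0,"claw": 0.5},{"delta_pos": [0,0,0],"turn": 0,"claw": 0},{"delta_pos": [0,0,0],"turn": 0,"claw": 0},{"delta_pos": [0,0,0],"turn": 0,"claw": 0},{"delta_pos": [0,0,0],"turn": 0,"claw": 0},{"delta_pos": [0,0,0],"turn": 0,"claw": 0}]'

```text
time_s: 3.3
tcp_pos: [0.4371, -0.1999, 0.011]
ee_rot: [[-0.979, 0.203, 0.0], [0.203, 0.979, -0.0], [-0.0, 0.0, -1.0]]
wrist_force: [0.4, 0.8, 4.4]
gripper_width: 0.205
gripper_force: 30.0
```

Call:
drive_tool --moves '[{"delta_pos": [0,0,-20],"turn": 0,"claw": 0},{"delta_pos": [0,0,-50],"turn": 0,"claw": 0},{"delta_pos": [0,0,-50],"turn": 0,"claw": 0},{"delta_pos": [7.4,50.3,-40],"turn": 0,"claw": 0},{"delta_pos": [7.4,50.3,0],"turn": 0,"claw": 0},{"delta_pos": [7.4,50.3,0],"turn": 0,"claw": 0},{"delta_pos": [7.4,50.3,0],"turn": 0,"claw": 0},{"delta_pos": [7.4,50.3,0],"turn": 0,"claw": 0},{"delta_pos": [7.4,50.3,0],"turn": 0,"claw": 0},{"delta_pos": [7.4,50.3,0],"turn": 0.137,"claw": 0},{"delta_pos": [0,0,0],"turn": 0.137,"claw": 0},{"delta_pos": [0,0,0],"turn": 0,"claw": 0}]'

```text
time_s: 4.8
tcp_pos: [0.4569, 0.1539, 0.1686]
ee_rot: [[-0.889, 0.458, -0.001], [0.458, 0.889, -0.001], [0.001, -0.001, -1.0]]
wrist_force: [-0.1, 0.9, -1.2]
gripper_width: 0.205
gripper_force: 30.0
```

```bash
python3 - <<'E'
from h import *
c=cams.capture('wrist'); save('w2.png',c['color']); np.save('w2.npy',c,allow_pickle=True)
m=monitor.sense(); print(m['tcp_pos'],m['ee_rot'].round(3).tolist(),m['wrist_force'],m['gripper_width'],m['joints'])
E
```

```text
[0.45694074 0.1533899  0.16866219] [[-0.889, 0.458, -0.001], [0.458, 0.889, -0.001], [0.001, -0.001, -1.0]] [-0.06401064 -0.42439408 -0.86878379] 0.20574972665081584 [ 3.79107392e+01  1.10454672e+01 -2.36145601e+01 -1.37050744e-02
 -5.54136713e+01 -1.55159630e+02]
```

View pics/w2.png

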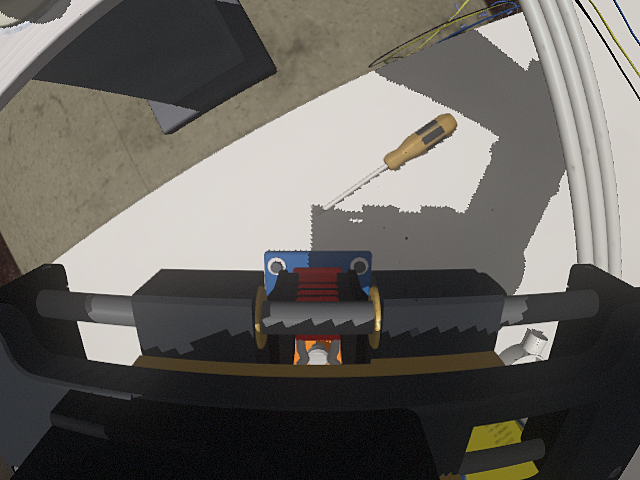

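The wrist view shows the foot's near edge level at v≈252 with screw holes at (277,267) and (361,267). The red grip is centred at about u=319, with the jaws and axle head at about (319,355), so the clip is nearly aligned.

```bash
python3 - <<'E'
from h import *
c=np.load('w2.npy',allow_pickle=True).item(); save('w2c.png',cv2.resize(c['color'][245:370,260:380],(768,600*4//3*3//4),interpolation=0)[:600])
m=monitor.sense(); R=m['ee_rot']; t=m['tcp_pos']
for n,u,v,h in [('cornerL',265,252,.008),('cornerR',372,252,.008),('holeL',277,267,.008),('holeR',361,267,.008)]:
    p=fplane(c,u,v,h); print(n,p.round(4),'tool',(R.T@(p-t)).round(4))
E
```

```text
cornerL [0.4623 0.0962 0.008 ] tool [-0.0311 -0.0482  0.1607]
cornerR [0.507  0.1831 0.008 ] tool [-0.031   0.0495  0.1606]
holeL [0.48  0.099 0.008] tool [-0.0455 -0.0376  0.1607]
holeR [0.5154 0.1679 0.008 ] tool [-0.0455  0.0399  0.1606]
```

View pics/w2c.png

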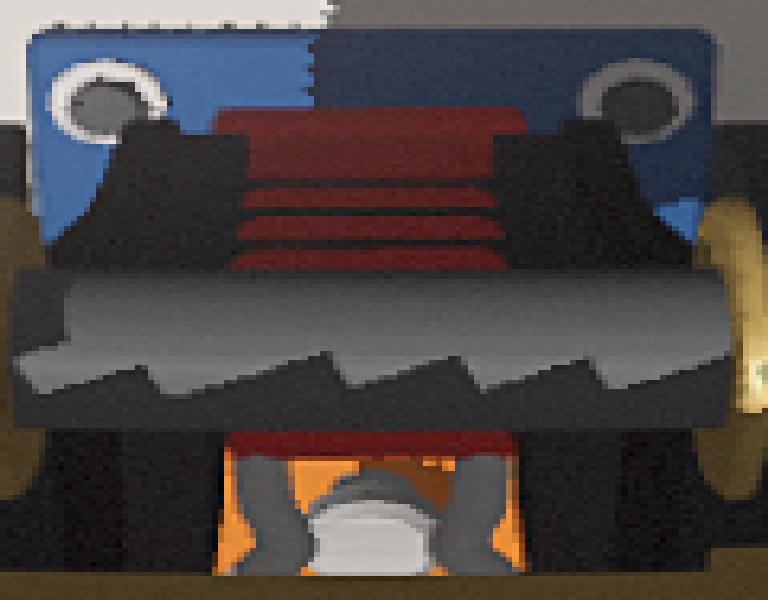

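```bash
python3 - <<'E'
from h import *
for n,(u,v) in dict(top=(245,285),scene=(300,280)).items():
    d=np.load(n+'0.npz'); hs=cv2.cvtColor(d['color'],cv2.COLOR_RGB2HSV); print(n,hs[v,u],d['P'][v,u])
    m=(abs(hs[...,0].astype(int)-hs[v,u,0])<4)&(hs[...,1]>150)&(hs[...,2]>120)
    q=d['P'][m]; q=q[(abs(q[:,0]-.541)<.05)&(abs(q[:,1]-.112)<.05)&(q[:,2]>.03)]
    h=np.histogram(q[:,2],np.arange(.04,.09,.002)); print(len(q),h[0],np.median(q,0),np.percentile(q[:,2],[75,90]))
    t=q[q[:,2]>np.percentile(q[:,2],60)-.003]; print(cv2.minEnclosingCircle((t[:,:2]*1000).astype(np.float32)))
E
```

```text
top [ 11 168 173] [0.51512122 0.09795715 0.06741305]
998 [  0   0   0   0   0   0   2   4   8   2   1  20 199 502 241  19   0   0
   0   0   0   0   0   0] [0.53992797 0.10908872 0.06705136] [0.06802737 0.06888091]
((541.2805786132812, 111.27787780761719), 32.74196243286133)
scene [ 17 255 235] [0.55042328 0.13700507 0.06952042]
582 [  0   0   0   0   0   0   2   9  32   8   0   0   9 122 368  28   1   0
   1   1   1   0   0   0] [0.53268389 0.11884635 0.06859226] [0.0692064 0.0697807]
((540.3406982421875, 112.60304260253906), 33.716644287109375)
```

Call:
drive_tool --moves '[{"delta_pos": [-8,0.3,25],"turn": 0,"claw": 0},{"delta_pos": [-8,0,25],"turn": 0,"claw": 0},{"delta_pos": [-8,0,25],"turn": 0,"claw": 0},{"delta_pos": [0,0,0],"turn": 0,"claw": 0},{"delta_pos": [0,0,0],"turn": 0,"claw": 0}]'

```text
time_s: 5.48
tcp_pos: [0.4793, 0.1426, 0.095]
ee_rot: [[-0.888, 0.46, 0.001], [0.46, 0.888, 0.0], [-0.001, 0.001, -1.0]]
wrist_force: [0.1, -0.5, -1.1]
gripper_width: 0.202
gripper_force: 30.0
```

Call:
drive_tool --moves '[{"delta_pos": [0,0,6],"turn": 0,"claw": 0},{"delta_pos": [0,0,4],"turn": 0,"claw": 0},{"delta_pos": [0,0,2],"turn": 0,"claw": 0},{"delta_pos": [0,0,0],"turn": 0,"claw": 0}]'

```text
time_s: 5.98
tcp_pos: [0.4788, 0.1428, 0.0821]
ee_rot: [[-0.888, 0.46, -0.0], [0.46, 0.888, -0.0], [0.0, -0.0, -1.0]]
wrist_force: [0.2, -0.7, -0.5]
gripper_width: 0.205
gripper_force: 30.0
```

Call:
drive_tool --moves '[{"delta_pos": [0,0,0.5],"turn": 0,"claw": 0},{"delta_pos": [0,0,0.5],"turn": 0,"claw": 0}]'

```text
time_s: 6.22
tcp_pos: [0.4789, 0.1429, 0.0812]
ee_rot: [[-0.888, 0.46, 0.0], [0.46, 0.888, 0.0], [-0.0, 0.0, -1.0]]
wrist_force: [-0.1, -0.9, -1.5]
gripper_width: 0.203
gripper_force: 30.0
```

Call:
drive_tool --moves '[{"delta_pos": [0,0,0.5],"turn": 0,"claw": 0},{"delta_pos": [0,0,0],"turn": 0,"claw": 0}]'

```text
time_s: 6.48
tcp_pos: [0.4788, 0.1428, 0.0807]
ee_rot: [[-0.888, 0.46, -0.0], [0.46, 0.888, -0.0], [0.0, -0.0, -1.0]]
wrist_force: [-0.7, 0.9, -1.4]
gripper_width: 0.205
gripper_force: 30.0
```

Call:
drive_tool --moves '[{"delta_pos": [0,0,0.5],"turn": 0,"claw": 0},{"delta_pos": [0,0,0],"turn": 0,"claw": 0}]'

```text
time_s: 6.72
tcp_pos: [0.4788, 0.1428, 0.0801]
ee_rot: [[-0.888, 0.46, -0.0], [0.46, 0.888, -0.0], [0.0, -0.0, -1.0]]
wrist_force: [-0.1, -0.8, -0.7]
gripper_width: 0.205
gripper_force: 30.0
```

Call:
drive_tool --moves '[{"delta_pos": [0,0,0.5],"turn": 0,"claw": 0},{"delta_pos": [0,0,0],"turn": 0,"claw": 0}]'

```text
time_s: 6.98
tcp_pos: [0.4789, 0.1428, 0.0797]
ee_rot: [[-0.888, 0.46, -0.0], [0.46, 0.888, -0.0], [0.0, -0.0, -1.0]]
wrist_force: [-0.4, 1.3, -0.8]
gripper_width: 0.209
gripper_force: 30.0
```

Call:
drive_tool --moves '[{"delta_pos": [0,0,0.5],"turn": 0,"claw": 0},{"delta_pos": [0,0,0],"turn": 0,"claw": 0}]'

```text
time_s: 7.22
tcp_pos: [0.4788, 0.1428, 0.0792]
ee_rot: [[-0.888, 0.46, -0.0], [0.46, 0.888, -0.0], [0.0, -0.0, -1.0]]
wrist_force: [0.2, 0.6, -0.9]
gripper_width: 0.206
gripper_force: 30.0
```

Call:
drive_tool --moves '[{"delta_pos": [0,0,0.5],"turn": 0,"claw": 0},{"delta_pos": [0,0,0],"turn": 0,"claw": 0}]'

```text
time_s: 7.48
tcp_pos: [0.4789, 0.1428, 0.0787]
ee_rot: [[-0.888, 0.46, -0.0], [0.46, 0.888, -0.0], [0.0, -0.0, -1.0]]
wrist_force: [0.7, 0.3, -0.5]
gripper_width: 0.203
gripper_force: 30.0
```

Call:
drive_tool --moves '[{"delta_pos": [0,0,0.5],"turn": 0,"claw": 0},{"delta_pos": [0,0,0],"turn": 0,"claw": 0}]'

```text
time_s: 7.72
tcp_pos: [0.4789, 0.1428, 0.0782]
ee_rot: [[-0.888, 0.46, -0.0], [0.46, 0.888, -0.0], [0.0, -0.0, -1.0]]
wrist_force: [-0.1, 0.6, -0.5]
gripper_width: 0.207
gripper_force: 30.0
```

Call:
drive_tool --moves '[{"delta_pos": [0,0,0.5],"turn": 0,"claw": 0},{"delta_pos": [0,0,0],"turn": 0,"claw": 0}]'

```text
time_s: 7.98
tcp_pos: [0.479, 0.1429, 0.078]
ee_rot: [[-0.888, 0.46, 0.0], [0.46, 0.888, 0.0], [-0.0, 0.0, -1.0]]
wrist_force: [-1.0, 0.5, 1.1]
gripper_width: 0.204
gripper_force: 30.0
```

```bash
python3 - <<'E'
from h import *
m=monitor.sense(); print(m['tcp_pos'],m['wrist_force'],m['moment'])
c=cap('scene'); i=cv2.resize(c['color'][220:340,250:410],(800,600),interpolation=2); save('s1.png',i)
E
```

```text
[0.47897052 0.14288782 0.07797182] [-1.00421741  0.52440753  1.12191889] [-0.10715277  0.14077348 -0.02060066]
```

View pics/s1.png

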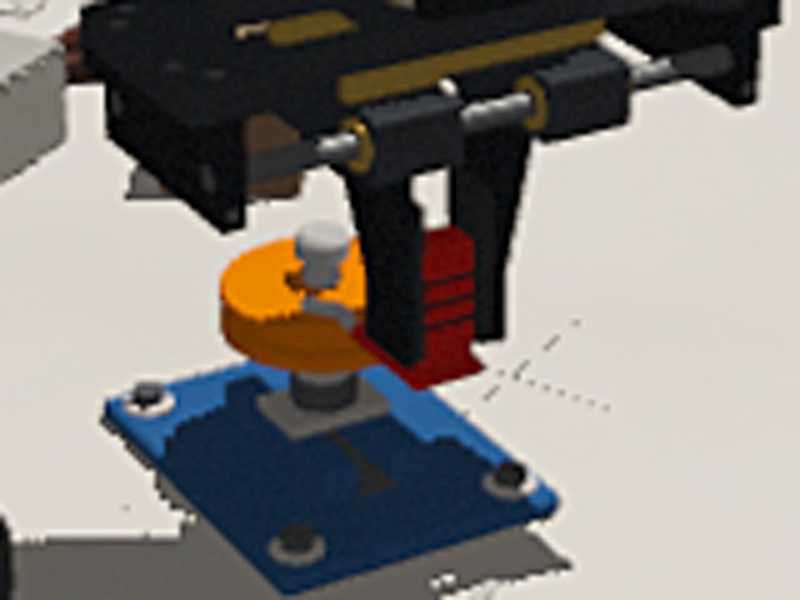

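The scene crop shows the clip jaws lying at the roller's top face near (325,305), below the head at (320,240), with no fouling. I'll confirm the contact with one more small step.

Call:
drive_tool --moves '[{"delta_pos": [0,0,0.5],"turn": 0,"claw": 0},{"delta_pos": [0,0,0],"turn": 0,"claw": 0}]'

```text
time_s: 8.28
tcp_pos: [0.479, 0.1429, 0.0777]
ee_rot: [[-0.888, 0.46, 0.0], [0.46, 0.888, 0.0], [-0.0, 0.0, -1.0]]
wrist_force: [-2.5, 0.5, 5.3]
gripper_width: 0.203
gripper_force: 30.0
```

```bash
python3 - <<'E'
from h import *
m=monitor.sense(); print(m['tcp_pos'],m['wrist_force'],m['moment'])
E
```

```text
[0.47901542 0.14290325 0.07770791] [-2.49646373  0.51251233  5.32925115] [-0.10803784  0.42138283  0.01019051]
```

Call:
drive_tool --moves '[{"delta_pos": [0,0,-1.7],"turn": 0,"claw": 0},{"delta_pos": [0,0,0],"turn": 0,"claw": 0},{"delta_pos": [-2,0,0],"turn": 0,"claw": 0},{"delta_pos": [-2,0,0],"turn": 0,"claw": 0},{"delta_pos": [-2,0,0],"turn": 0,"claw": 0},{"delta_pos": [-2,0,0],"turn": 0,"claw": 0},{"delta_pos": [-2,0,0],"turn": 0,"claw": 0},{"delta_pos": [0,0,0],"turn": 0,"claw": 0}]'

```text
time_s: 9.28
tcp_pos: [0.4879, 0.1382, 0.0789]
ee_rot: [[-0.888, 0.46, 0.0], [0.46, 0.888, 0.0], [-0.0, 0.0, -1.0]]
wrist_force: [-0.0, -0.2, -0.6]
gripper_width: 0.208
gripper_force: 30.0
```

Call:
drive_tool --moves '[{"delta_pos": [-1,0,0],"turn": 0,"claw": 0},{"delta_pos": [-1,0,0],"turn": 0,"claw": 0},{"delta_pos": [-1,0,0],"turn": 0,"claw": 0},{"delta_pos": [0,0,0],"turn": 0,"claw": 0}]'

```text
time_s: 9.78
tcp_pos: [0.4905, 0.1368, 0.0789]
ee_rot: [[-0.888, 0.46, -0.0], [0.46, 0.888, -0.0], [0.0, -0.0, -1.0]]
wrist_force: [-0.3, 0.5, -0.9]
gripper_width: 0.204
gripper_force: 30.0
```

Call:
drive_tool --moves '[{"delta_pos": [-1,0,0],"turn": 0,"claw": 0},{"delta_pos": [-1,0,0],"turn": 0,"claw": 0},{"delta_pos": [0,0,0],"turn": 0,"claw": 0}]'

```text
time_s: 10.15
tcp_pos: [0.4922, 0.1359, 0.0789]
ee_rot: [[-0.888, 0.46, 0.0], [0.46, 0.888, -0.0], [-0.0, -0.0, -1.0]]
wrist_force: [-0.1, -0.0, -1.0]
gripper_width: 0.206
gripper_force: 30.0
```

Call:
drive_tool --moves '[{"delta_pos": [-1,0,0],"turn": 0,"claw": 0},{"delta_pos": [-1,0,0],"turn": 0,"claw": 0},{"delta_pos": [0,0,0],"turn": 0,"claw": 0}]'

```text
time_s: 10.52
tcp_pos: [0.4941, 0.135, 0.0789]
ee_rot: [[-0.888, 0.46, 0.0], [0.46, 0.888, 0.0], [-0.0, 0.0, -1.0]]
wrist_force: [-0.2, -0.1, -0.2]
gripper_width: 0.202
gripper_force: 30.0
```

Call:
drive_tool --moves '[{"delta_pos": [-1,0,0],"turn": 0,"claw": 0},{"delta_pos": [0,0,0],"turn": 0,"claw": 0}]'

```text
time_s: 10.78
tcp_pos: [0.4949, 0.1345, 0.0789]
ee_rot: [[-0.888, 0.46, 0.0], [0.46, 0.888, 0.0], [-0.0, 0.0, -1.0]]
wrist_force: [0.9, -0.2, -0.1]
gripper_width: 0.201
gripper_force: 30.0
```

Call:
drive_tool --moves '[{"delta_pos": [-1,0,0],"turn": 0,"claw": 0},{"delta_pos": [0,0,0],"turn": 0,"claw": 0}]'

```text
time_s: 11.02
tcp_pos: [0.4958, 0.1341, 0.0789]
ee_rot: [[-0.888, 0.46, 0.0], [0.46, 0.888, 0.0], [-0.0, 0.0, -1.0]]
wrist_force: [-0.1, 0.9, -0.8]
gripper_width: 0.204
gripper_force: 30.0
```

Call:
drive_tool --moves '[{"delta_pos": [-1,0,0],"turn": 0,"claw": 0},{"delta_pos": [0,0,0],"turn": 0,"claw": 0}]'

```text
time_s: 11.28
tcp_pos: [0.4967, 0.1336, 0.0789]
ee_rot: [[-0.888, 0.46, 0.0], [0.46, 0.888, 0.0], [-0.0, 0.0, -1.0]]
wrist_force: [1.4, -0.2, -0.4]
gripper_width: 0.202
gripper_force: 30.0
```

Call:
drive_tool --moves '[{"delta_pos": [-1,0,0],"turn": 0,"claw": 0},{"delta_pos": [0,0,0],"turn": 0,"claw": 0}]'

```text
time_s: 11.52
tcp_pos: [0.4976, 0.1331, 0.0789]
ee_rot: [[-0.888, 0.46, 0.0], [0.46, 0.888, -0.0], [-0.0, 0.0, -1.0]]
wrist_force: [-0.1, 0.5, -0.1]
gripper_width: 0.2
gripper_force: 30.0
```

Call:
drive_tool --moves '[{"delta_pos": [-1,0,0],"turn": 0,"claw": 0},{"delta_pos": [0,0,0],"turn": 0,"claw": 0}]'

```text
time_s: 11.78
tcp_pos: [0.4983, 0.1327, 0.0788]
ee_rot: [[-0.888, 0.46, -0.0], [0.46, 0.888, -0.0], [0.0, -0.0, -1.0]]
wrist_force: [-0.9, 0.7, -0.6]
gripper_width: 0.206
gripper_force: 30.0
```

Call:
drive_tool --moves '[{"delta_pos": [-1,0,0],"turn": 0,"claw": 0},{"delta_pos": [0,0,0],"turn": 0,"claw": 0}]'

```text
time_s: 12.02
tcp_pos: [0.4988, 0.1323, 0.0787]
ee_rot: [[-0.888, 0.46, -0.001], [0.46, 0.888, 0.0], [0.001, -0.0, -1.0]]
wrist_force: [-2.4, 1.3, -0.7]
gripper_width: 0.205
gripper_force: 30.0
```

Call:
drive_tool --moves '[{"delta_pos": [-1,0,0],"turn": 0,"claw": 0},{"delta_pos": [0,0,0],"turn": 0,"claw": 0}]'

```text
time_s: 12.28
tcp_pos: [0.4994, 0.1318, 0.0785]
ee_rot: [[-0.888, 0.46, -0.002], [0.46, 0.888, -0.0], [0.001, -0.001, -1.0]]
wrist_force: [-3.9, 2.5, -0.1]
gripper_width: 0.199
gripper_force: 30.0
```

Call:
drive_tool --moves '[{"delta_pos": [-0.7,0,0],"turn": 0,"claw": 0},{"delta_pos": [0,0,0],"turn": 0,"claw": 0}]'

```text
time_s: 12.52
tcp_pos: [0.4999, 0.1316, 0.0786]
ee_rot: [[-0.888, 0.46, -0.002], [0.46, 0.888, -0.0], [0.002, -0.001, -1.0]]
wrist_force: [-3.9, 4.0, -0.1]
gripper_width: 0.201
gripper_force: 30.0
```

Call:
drive_tool --moves '[{"delta_pos": [-0.7,0,0],"turn": 0,"claw": 0},{"delta_pos": [0,0,0],"turn": 0,"claw": 0}]'

```text
time_s: 12.78
tcp_pos: [0.5007, 0.1312, 0.0785]
ee_rot: [[-0.888, 0.46, -0.001], [0.46, 0.888, -0.0], [0.001, -0.001, -1.0]]
wrist_force: [-3.3, 3.2, -1.3]
gripper_width: 0.206
gripper_force: 30.0
```

Call:
drive_tool --moves '[{"delta_pos": [-0.7,0,0],"turn": 0,"claw": 0},{"delta_pos": [0,0,0],"turn": 0,"claw": 0}]'

```text
time_s: 13.02
tcp_pos: [0.5016, 0.1308, 0.0787]
ee_rot: [[-0.888, 0.46, -0.001], [0.46, 0.888, -0.0], [0.001, -0.001, -1.0]]
wrist_force: [-4.3, 2.6, -0.6]
gripper_width: 0.2
gripper_force: 30.0
```

Call:
drive_tool --moves '[{"delta_pos": [-0.7,0,0],"turn": 0,"claw": 0},{"delta_pos": [0,0,0],"turn": 0,"claw": 0}]'

```text
time_s: 13.28
tcp_pos: [0.5026, 0.1304, 0.0787]
ee_rot: [[-0.888, 0.46, -0.0], [0.46, 0.888, -0.0], [0.0, -0.0, -1.0]]
wrist_force: [-2.1, 2.8, -1.8]
gripper_width: 0.201
gripper_force: 30.0
```

Call:
drive_tool --moves '[{"delta_pos": [-0.7,0,0],"turn": 0,"claw": 0},{"delta_pos": [0,0,0],"turn": 0,"claw": 0}]'

```text
time_s: 13.52
tcp_pos: [0.5046, 0.1298, 0.0794]
ee_rot: [[-0.888, 0.46, 0.002], [0.46, 0.888, -0.0], [-0.002, 0.001, -1.0]]
wrist_force: [1.3, -1.5, -1.5]
gripper_width: 0.205
gripper_force: 30.0
```

Call:
drive_tool --moves '[{"delta_pos": [-0.7,0,0],"turn": 0,"claw": 0},{"delta_pos": [0,0,0],"turn": 0,"claw": 0}]'

```text
time_s: 13.78
tcp_pos: [0.5048, 0.1296, 0.0793]
ee_rot: [[-0.888, 0.46, 0.002], [0.46, 0.888, 0.0], [-0.001, 0.001, -1.0]]
wrist_force: [2.4, -2.3, -0.7]
gripper_width: 0.204
gripper_force: 30.0
```

Call:
drive_tool --moves '[{"delta_pos": [-0.7,0,0],"turn": 0,"claw": 0},{"delta_pos": [0,0,0],"turn": 0,"claw": 0}]'

```text
time_s: 14.02
tcp_pos: [0.5049, 0.1295, 0.079]
ee_rot: [[-0.888, 0.46, 0.001], [0.46, 0.888, 0.0], [-0.001, 0.001, -1.0]]
wrist_force: [2.0, -1.7, -1.3]
gripper_width: 0.207
gripper_force: 30.0
```

Call:
drive_tool --moves '[{"delta_pos": [-0.7,0,0],"turn": 0,"claw": 0},{"delta_pos": [0,0,0],"turn": 0,"claw": 0}]'

```text
time_s: 14.28
tcp_pos: [0.5052, 0.1293, 0.0788]
ee_rot: [[-0.888, 0.46, 0.0], [0.46, 0.888, 0.0], [0.0, 0.0, -1.0]]
wrist_force: [1.5, -1.5, -1.7]
gripper_width: 0.208
gripper_force: 30.0
```

Call:
drive_tool --moves '[{"delta_pos": [-0.7,0,0],"turn": 0,"claw": 0},{"delta_pos": [0,0,0],"turn": 0,"claw": 0}]'

```text
time_s: 14.52
tcp_pos: [0.5056, 0.129, 0.0788]
ee_rot: [[-0.888, 0.46, -0.0], [0.46, 0.888, 0.0], [0.0, -0.0, -1.0]]
wrist_force: [0.7, -0.3, -1.8]
gripper_width: 0.202
gripper_force: 30.0
```

Call:
drive_tool --moves '[{"delta_pos": [-0.7,0,0],"turn": 0,"claw": 0},{"delta_pos": [0,0,0],"turn": 0,"claw": 0}]'

```text
time_s: 14.78
tcp_pos: [0.5063, 0.1286, 0.0788]
ee_rot: [[-0.888, 0.46, -0.0], [0.46, 0.888, 0.0], [0.0, -0.0, -1.0]]
wrist_force: [-0.2, -0.6, -1.7]
gripper_width: 0.203
gripper_force: 30.0
```

Call:
drive_tool --moves '[{"delta_pos": [-0.7,0,0],"turn": 0,"claw": 0},{"delta_pos": [0,0,0],"turn": 0,"claw": 0}]'

```text
time_s: 15.02
tcp_pos: [0.5071, 0.1282, 0.0789]
ee_rot: [[-0.888, 0.46, 0.0], [0.46, 0.888, 0.0], [-0.0, 0.0, -1.0]]
wrist_force: [0.5, -0.1, -1.1]
gripper_width: 0.203
gripper_force: 30.0
```

Call:
drive_tool --moves '[{"delta_pos": [-0.7,0,0],"turn": 0,"claw": 0},{"delta_pos": [0,0,0],"turn": 0,"claw": 0}]'

```text
time_s: 15.28
tcp_pos: [0.5077, 0.1279, 0.0789]
ee_rot: [[-0.888, 0.46, 0.0], [0.46, 0.888, 0.0], [-0.0, 0.0, -1.0]]
wrist_force: [-0.1, -0.2, -1.0]
gripper_width: 0.204
gripper_force: 30.0
```

Call:
drive_tool --moves '[{"delta_pos": [-0.7,0,0],"turn": 0,"claw": 0},{"delta_pos": [0,0,0],"turn": 0,"claw": 0}]'

```text
time_s: 15.52
tcp_pos: [0.5082, 0.1276, 0.0789]
ee_rot: [[-0.888, 0.46, -0.0], [0.46, 0.888, 0.0], [0.0, -0.0, -1.0]]
wrist_force: [-0.4, 0.7, -0.1]
gripper_width: 0.205
gripper_force: 30.0
```

Call:
drive_tool --moves '[{"delta_pos": [-0.7,0,0],"turn": 0,"claw": 0},{"delta_pos": [0,0,0],"turn": 0,"claw": 0}]'

```text
time_s: 15.78
tcp_pos: [0.5084, 0.1274, 0.0789]
ee_rot: [[-0.888, 0.46, -0.001], [0.46, 0.888, 0.0], [0.001, -0.0, -1.0]]
wrist_force: [-2.5, 1.9, 0.8]
gripper_width: 0.205
gripper_force: 30.0
```

Call:
drive_tool --moves '[{"delta_pos": [-0.7,0,0],"turn": 0,"claw": 0},{"delta_pos": [0,0,0],"turn": 0,"claw": 0}]'

```text
time_s: 16.02
tcp_pos: [0.5086, 0.1272, 0.0789]
ee_rot: [[-0.888, 0.46, -0.002], [0.46, 0.888, 0.0], [0.002, -0.001, -1.0]]
wrist_force: [-4.6, 4.6, 2.3]
gripper_width: 0.207
gripper_force: 30.0
```

Hard stop 12 mm after first contact, as the clip's description predicts. I'll relieve the push, lower the clip onto the face and release.

Call:
drive_tool --moves '[{"delta_pos": [1.2,0,0],"turn": 0,"claw": 0},{"delta_pos": [0,0,0.6],"turn": 0,"claw": 0},{"delta_pos": [0,0,0],"turn": 0,"claw": 0.4},{"delta_pos": [0,0,0],"turn": 0,"claw": 0.5},{"delta_pos": [0,0,0],"turn": 0,"claw": 0.5},{"delta_pos": [0,0,0],"turn": 0,"claw": 0.5},{"delta_pos": [0,0,-10],"turn": 0,"claw": 0.5},{"delta_pos": [0,0,-30],"turn": 0,"claw": 0.5},{"delta_pos": [0,0,-50],"turn": 0,"claw": 0.5},{"delta_pos": [40,0,-20],"turn": 0,"claw": 0.5},{"delta_pos": [50,0,0],"turn": 0,"claw": 0.5},{"delta_pos": [0,0,0],"turn": 0,"claw": 0.5}]'

```text
time_s: 17.52
tcp_pos: [0.4266, 0.1697, 0.1897]
ee_rot: [[-0.889, 0.457, 0.001], [0.457, 0.889, 0.002], [-0.0, 0.002, -1.0]]
wrist_force: [0.5, 0.6, 0.1]
gripper_width: 0.5
gripper_force: 0.0
```

```bash
python3 - <<'E'
from h import *
c=cap('scene'); t=cap('top'); save('fin.png',np.hstack([cv2.resize(c['color'][230:330,260:380],(480,400),interpolation=2),cv2.resize(t['color'][230:320,205:277],(320,400),interpolation=2)]))
E
```

```text
(no output)
```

View pics/fin.png

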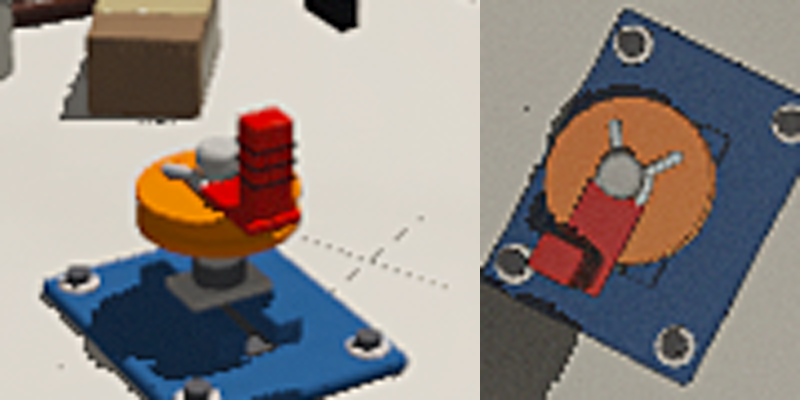

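The final views show the clip lying flat on the roller under the head at (215,160), its jaws past the axle on both sides in the top view, and the gripper clear. I'm handing it in.

```bash
python3 -c "
from station import ticket
print(ticket.finish_job())"
```

```text
the job is handed in; nothing more can be done
None
```

The larger red clip snapped home in the axle groove, lies flat on the roller face and is released with the gripper clear; I handed the job in at about 18 s, and no verdict came back.

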